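Change the nest plate on a quick-change dovetail base

ROBOT

A 6-joint arm with a two-finger parallel gripper is mounted at the origin on a cart in front of the work surface, level with it; the furniture and walls round the work are solid. World frame = base frame: x ahead of the robot, y to its left, z up, the work surface at z = 0. Lengths are in m, angles in rad, forces in N, time in s.
With the tool pointing down it reaches from about 0.375 to 0.975 m from the base axis. Payload 3.8 kg.
Tool frame: the origin (TCP) lies between the finger pads; the fingertips stand 22 mm ahead of it and the grasp point (between the pads) lies 3 mm ahead of it; z points along the fingers, y is the direction in which the jaws open and shut (so a half turn about z gives the same grasp; the last joint's range is limited). The gripper opens to 88 mm and grips with 3 to 60 N. Pads are 18 mm wide; open, the fingers measure 123 mm over their backs; the gripper's body (75 mm by 187 mm) begins 45 mm behind the grasp point.
Start: joints at [-1.184, 0.264, 1.604, -0, 1.274, -0.037], TCP at [0.278, -0.615, 0.261] pointing down, gripper open.
Joint ranges: [-2.63, 2.63], [-0.94, 2.18], [0.31, 2.57], [-1.31, 4.45], [0, 2.66], [-2.55, 2.55]. Speed limits (rad/s): [2.57, 2.57, 3.14, 3.14, 3.14, 3.14].

INTERFACE

Orientations are given as [roll, pitch, yaw] about the fixed x, y, z axes, in that order (R = Rz(yaw) Ry(pitch) Rx(roll)).
In Python, from workcell import env gives the robot as it stands.
- The arm moves only by the tool arm_command, never from a script. Its argument "motion" is a list of rows, each a list of 5 numbers: the opening, from 0 (shut) to 1 (fully open), then the shift along the tool's x, y, z in mm, then the turn about the tool's z in rad. A call has 1 to 10 rows; each row shifts and turns the commanded pose from where the row before left it, along the tool's axes as they then stand; what a row does not reach is not made up. A row lasts 1/8 s, in which the tool goes at most 62.5 mm and 10.7 degrees, less where a joint would pass 70% of its speed; a pose out of reach is approached as far as the arm can. A call is refused whole if a number of a shift passes 62.5 or a number of a turn 0.188, either way. A call with a gripper value outside its range is refused whole. The fingers move at their own pace and stop on an object; "grip_force" is the grip in N (left out, the last holds). Time passes only in rows, so rows that do not move let the fingers close. It gives the time, the measured TCP pose, the force and the opening at its end, in the units of the state.
- env.observe(): the state, without advancing time (a new reading comes with each control period).
- env.grab_frame(name): name is "side" or "top" or "wrist"; returns a dict with "image" (400x640x3 uint8, red, green, blue), "z_map" (400x640 float32, m along the optical axis (not along the pixel's ray), 0 where there is no reading), "fx", "fy", "cx", "cy" (pixels), "distortion" ([k1, k2, p1, p2, k3] as OpenCV has them; the pictures are not rectified), "xyz" and "rotation" of the camera in the world; the wrist camera has in their place "mount" (4x4, takes a point from camera to tool coordinates, whose origin is the TCP and whose axes are the flange's). Camera axes: x right, y down, z forward; pixel columns grow to the right and rows downward; lengths in m; the calibration is good to about 2 mm. A picture is of the moment at which its call begins: read the wrist's pose just before it.
- env.job_done(): hands the job in, once; it reports no verdict.
The state is a dict: "time_s": time; "joint_pos": joint angles; "qvel": joint speeds; "joint_efforts": joint torques, N m; "position": TCP position; "ee_rot": TCP orientation; "wrist_force": force on the tool from outside, world axes, zero at the start; "wrist_torque": the same for the moment, N m; "width": opening from 0.0 (shut) to 1.0 (fully open).
Only numpy, scipy, OpenCV 4.12 (cv2) and the standard library are available. Lean on these libraries where they do the work, as an engineer would, in place of code of your own. Each camera call takes 0.05 s, during which the arm holds its last target.

TASK

Change over the inspection nest: press the catch button on the side of the base, draw the grooved plate out of the dovetail by its handle and lay it flat in the free place of the tray. Then take the plate with the two V-blocks out of the tray, slide it into the dovetail and push it home until the catch clicks and holds it. Do not force anything, and leave the plate with the two rings and everything else on the bench where it is.

Things in the scene. Friction and masses are not known exactly. Their poses are not given: they have to be found in the camera images.
- nest_base: Quick-change base screwed to the bench: grey block 122 (x) x 100 (y) mm with two bright steel dovetail rails along its x, overhanging the plate's tongue up to z = 22 mm, play 1.5 mm a side, and a stop block across the far end (top z = 32 mm). Origin: centre of its underside; +x is the way a plate is pushed in, z up. Bed for the plates at z = 14 mm. Slideways are smooth (friction about 0.2).
- base_mouth (a point): Middle of the bed's edge at the open end of the dovetail (base frame: x = -60 mm, y = 0, z = 14 mm). The bed's edge is chamfered (3 mm down over the first 10 mm) and the rails flare by 7 mm a side over the first 18 mm.
- base_home (a point): Where the origin of a plate lies when it is fully home (base frame: x = -6 mm, y = 0, z = 14 mm), its axes parallel to the base's, its rear edge flush with the mouth. A plate can be pushed 2 mm further, to a hard stop, and falls back on the catch. Pushing it home by the handle takes 10 to 20 N; pushing with over about 40 N (contact forces of 90 N in all between plate and base) counts as forcing.
- ejector (a joint): Two sprung pins in the stop block, in m: 0 with a plate home, -0.010 fully out, +0.002 with a plate at the hard stop. They push a plate towards the mouth over its last 10 mm with 3 N rising to 6.5 N, so a plate that is not caught comes back out by about 10 mm.
- catch (a joint): Travel of the sprung catch, in m: 0 = up (holds a home plate), up to 0.008 when pressed by the button or a passing plate. Its pawl stands 6 mm above the middle of the bed, ramped towards the mouth, and frees the plate at about 0.006. Pressing takes 2.5 N at first, 5.5 N at the bottom, 1 to 3 N more with a plate leaning on it. Under a let-out plate it stays down until that is drawn off.
- catch_button (a point): Centre of the top of the black ribbed catch button, 30 (x) x 32 (y) mm, in a housing at the side of the base (base frame: x = 8 mm, y = -69.5 mm, z = 26 mm when up). It is pressed straight down by 8 mm; moves with the catch.
- groove_plate: Plate with five low cross ribs (four grooves), in the base at the start. Loose, 0.2 to 0.4 kg: grey top 108 (x) x 76 (y) x 8 mm on a steel dovetail tongue 60 mm wide, 9.5 mm high, with a tapered nose at +x and a cross slot below for the pawl. Origin: centre of the tongue's underside; +x to the nose (goes in first), z up; top face z = 17.5 mm, ribs 7 mm higher. Nose at x = +54 mm.
- groove_handle (a point): Centre of the grooved plate's handle: dark steel bridge across the plate, square bar 12 x 12 mm, 60 mm long along the plate's y, on two legs at y = +-24 mm, 35 mm above the top face (plate frame: x = -20 mm, y = 0, z = 52.5 mm). The nose leaves the mouth when the plate has been drawn back 108 mm from home.
- vee_plate: Plate with two V-blocks, each 40 x 14 x 15 mm, ahead of its handle; in the middle or last place of the tray at the start. Otherwise the same as groove_plate (size, tongue, origin, axes, mass).
- vee_handle (a point): Centre of the V-block plate's handle bar, the same handle as on groove_plate (plate frame: x = -20 mm, y = 0, z = 52.5 mm; bar along y).
- ring_plate: Plate with two round collars 33 mm across and 12 mm high ahead of its handle; in the tray, and stays there. Otherwise the same as groove_plate.
- plate_tray: Fixed black open tray 150 (x) x 300 (y) x 18 mm, walls and the two partitions 4 mm thick, floor 4 mm above its origin (centre of its underside). Three places side by side along y, each about 142 x 95 mm; plates lie in them with their noses roughly to the tray's +x. The place at its -y end is free.
- tray_free (a point): Centre of the floor of the tray's free place (tray frame: x = 0, y = -98 mm, z = 4 mm).
- qc_stamp: Bystander: inspection stamp with a wooden knob, 26 x 34 x 64 mm, stands behind the work; origin at the centre of its underside.
- pin_cup: Bystander: small steel cup, 58 mm across, 43 mm high; origin at the centre of its underside.
- tally_counter: Bystander: round hand counter 76 x 51 x 25 mm, to the right of the base; origin at the underside.
- solvent_bottle: Bystander: white pump bottle 60 mm across, 136 mm high, behind the base; origin at the centre of its underside.

How it is judged:
By the outcome, as a careful person would: the job done as asked, in the order asked, and still so for the second after the job is handed in, with the robot touching nothing.
It also fails if it takes over 67 s, if anything falls off the work surface, if the arm or the gripper's body presses on something with over 40 N, if the wrist force passes 120 N, or if a joint passes its speed limit or range.

## Working session

There is one attempt and no reset: what is moved stays moved. The work goes in short steps, Python scripts to look and compute and a tool call to move; the robot and the scene stay as the last step left them, time stands still between calls to the robot, and variables do not carry over. Pictures are saved under pics/ and viewed, and the job is handed in when it is done.

Besides the shell and the picture viewer there is one more tool, called as a command line: name --pt "numbers of a row" for each row, then --argument value for the rest. arm_command: Moves the arm, as the interface text tells. Its arguments: {"type":"object","properties":{"motion":{"type":"array"},"grip_force":{"type":"number"}},"required":["motion"]}

```bash
mkdir -p pics; ls; python3 - <<'E'
from workcell import env
import cv2,numpy as np
print(env.observe())
for n in ("side","top","wrist"):
    f=env.grab_frame(n)
    cv2.imwrite(f"pics/a_{n}.png",f["image"][:,:,::-1]); np.savez(f"/tmp/a_{n}.npz",**f)
    print(n,{k:v for k,v in f.items() if k not in("image","z_map")})
E
```

```text
pics
{'time_s': 0.0, 'joint_pos': array([-1.18391621e+00,  2.64740258e-01,  1.60536364e+00, -4.94993170e-06,
        1.27371026e+00, -3.68824498e-02]), 'qvel': array([-0.00044321,  0.00117099, -0.00207226, -0.00113404, -0.00011498,
       -0.00089793]), 'joint_efforts': array([-4.40785270e-04, -5.02113712e+01, -3.56876850e+01,  7.27225305e-02,
        2.93118297e-02, -1.47309220e-04]), 'position': array([ 0.27731255, -0.61467662,  0.25940224]), 'ee_rot': array([-3.13937249e+00, -7.71891832e-05,  4.23763935e-01]), 'wrist_force': array([-0.18319539,  0.18332192,  0.01847185]), 'wrist_torque': array([0.00686151, 0.03411126, 0.04343914]), 'width': 0.9970763717272505}
side {'fx': 373.8273652292485, 'fy': 373.8273652292485, 'cx': 312.45570711009873, 'cy': 196.9991001028604, 'distortion': array([-0.03789299,  0.        ,  0.        ,  0.        ,  0.        ]), 'xyz': array([0.0330904 , 0.90868286, 0.60568662]), 'rotation': array([-2.0097356 , -0.01172384, -2.61360576])}
top {'fx': 483.82284169122096, 'fy': 483.82284169122096, 'cx': 315.39792015219143, 'cy': 201.68797316335076, 'distortion': array([0.01598088, 0.        , 0.        , 0.        , 0.        ]), 'xyz': array([ 0.36632835, -0.07173314,  1.33660718]), 'rotation': array([-2.96675548,  0.01648376, -1.57584187])}
wrist {'fx': 329.6431659934484, 'fy': 329.6431659934484, 'cx': 318.3533006972109, 'cy': 195.98938293919838, 'distortion': array([-0.06017526,  0.        ,  0.        ,  0.        ,  0.        ]), 'mount': array([[ 8.31651399e-04, -9.66956366e-01, -2.54940570e-01,
         6.55173380e-02],
       [ 9.99999641e-01,  7.62936570e-04,  3.68418126e-04,
         1.33054624e-04],
       [-1.61740768e-04, -2.54940785e-01,  9.66956654e-01,
        -1.24200646e-01],
       [ 0.00000000e+00,  0.00000000e+00,  0.00000000e+00,
         1.00000000e+00]])}
```

View pics/a_top.png

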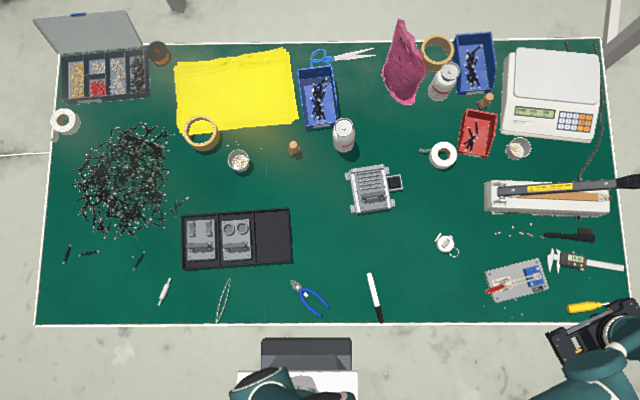

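View pics/a_side.png

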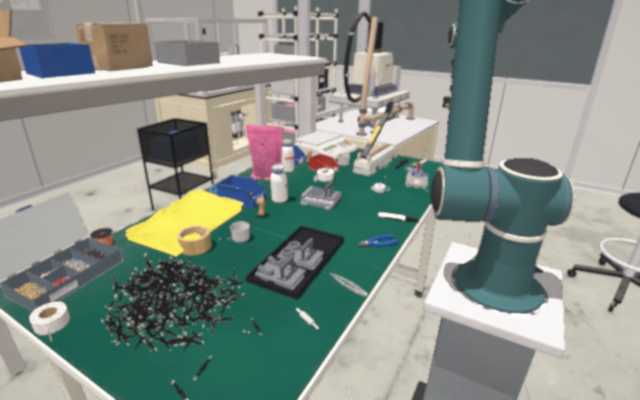

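View pics/a_wrist.png

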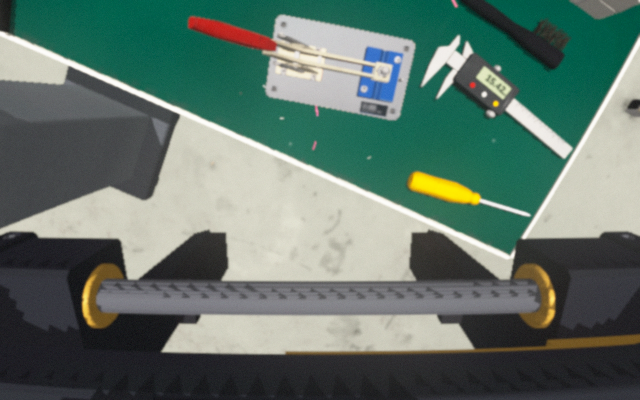

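```bash
cat > h.py <<'E'
import numpy as np,cv2
from scipy.spatial.transform import Rotation as R
def rpy(r): return R.from_euler('xyz',r).as_matrix()
def campose(f,st=None):
    if 'mount' in f:
        T=np.eye(4);T[:3,:3]=rpy(st['ee_rot']);T[:3,3]=st['position'];M=T@f['mount'];return M[:3,:3],M[:3,3]
    return rpy(f['rotation']),np.array(f['xyz'])
def K(f): return np.array([[f['fx'],0,f['cx']],[0,f['fy'],f['cy']],[0,0,1.]])
def rays(f,uv,st=None):
    Rc,o=campose(f,st);p=cv2.undistortPoints(np.array(uv,float).reshape(-1,1,2),K(f),np.array(f['distortion'])).reshape(-1,2)
    return o,np.c_[p,np.ones(len(p))],Rc
def onz(f,uv,z,st=None):
    o,d,Rc=rays(f,uv,st);d=d@Rc.T;return o+d*((z-o[2])/d[:,2])[:,None]
def cloud(f,st=None):
    h,w=f['z_map'].shape;vv,uu=np.mgrid[:h,:w];o,d,Rc=rays(f,np.c_[uu.ravel(),vv.ravel()],st)
    P=o+(d*f['z_map'].reshape(-1,1))@Rc.T;P=P.reshape(h,w,3);P[f['z_map']==0]=np.nan;return P
def proj(f,X,st=None):
    Rc,o=campose(f,st);p=(np.atleast_2d(X)-o)@Rc
    return cv2.projectPoints(p.reshape(-1,1,3),np.zeros(3),np.zeros(3),K(f),np.array(f['distortion']))[0].reshape(-1,2)
E
python3 - <<'E'
from h import *
f=dict(np.load('/tmp/a_top.npz'));P=cloud(f)
np.set_printoptions(precision=3,suppress=True)
for uv in [(373,188),(395,183),(235,240),(200,240),(270,240),(330,200),(455,180)]: print(uv,P[uv[1],uv[0]], onz(f,[uv],0))
im=f['image'][:,:,::-1]
cv2.imwrite('pics/b1.png',cv2.resize(im[150:280,170:420],None,fx=3.2,fy=3.2,interpolation=cv2.INTER_CUBIC))
E
```

```text
(373, 188) [ 0.635 -0.21   0.027] [[ 0.64  -0.213  0.   ]]
(395, 183) [ 0.649 -0.272  0.023] [[ 0.654 -0.275  0.   ]]
(235, 240) [0.495 0.169 0.02 ] [[0.496 0.173 0.   ]]
(200, 240) [0.495 0.265 0.02 ] [[0.497 0.27  0.   ]]
(270, 240) [0.495 0.075 0.005] [[0.496 0.075 0.   ]]
(330, 200) [ 0.607 -0.092  0.   ] [[ 0.607 -0.092  0.   ]]
(455, 180) [ 0.661 -0.443  0.001] [[ 0.661 -0.444  0.   ]]
```

View pics/b1.png

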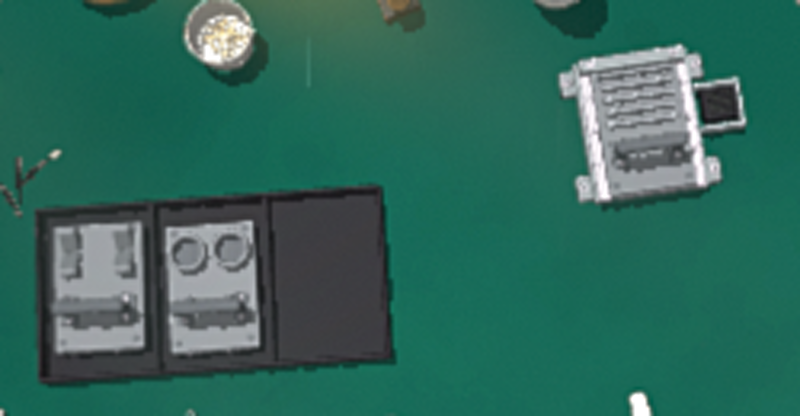

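```bash
cat >> h.py <<'E'
def plan(st,xyz,yaw,n,start=None):
    """rows from current pose to target: n equal steps (downward tool)"""
    p0=np.array(st['position']) if start is None else np.array(start[:3]);y0=st['ee_rot'][2] if start is None else start[3]
    dy=(yaw-y0+np.pi)%(2*np.pi)-np.pi
    y=y0
    for i in range(n):
        d=(np.array(xyz)-p0)/n
        c,s=np.cos(y),np.sin(y)
        print([round(1000*(c*d[0]+s*d[1]),1),round(1000*(s*d[0]-c*d[1]),1),round(-1000*d[2],1),round(-dy/n,3)])
        y+=dy/n
E
python3 - <<'E'
from h import *; from workcell import env
s=env.observe(); plan(s,[.60,-.23,.31],1.66,10)
E
```

```text
[np.float64(45.2), np.float64(-21.8), np.float64(-5.0), np.float64(-0.124)]
[np.float64(47.6), np.float64(-16.1), np.float64(-5.0), np.float64(-0.124)]
[np.float64(49.2), np.float64(-10.1), np.float64(-5.0), np.float64(-0.124)]
[np.float64(50.1), np.float64(-3.9), np.float64(-5.0), np.float64(-0.124)]
[np.float64(50.2), np.float64(2.3), np.float64(-5.0), np.float64(-0.124)]
[np.float64(49.5), np.float64(8.4), np.float64(-5.0), np.float64(-0.124)]
[np.float64(48.1), np.float64(14.5), np.float64(-5.0), np.float64(-0.124)]
[np.float64(45.9), np.float64(20.3), np.float64(-5.0), np.float64(-0.124)]
[np.float64(43.1), np.float64(25.8), np.float64(-5.0), np.float64(-0.124)]
[np.float64(39.6), np.float64(30.9), np.float64(-5.0), np.float64(-0.124)]
```

arm_command --pt "0 45 -22 -5 -0.124" --pt "0 48 -16 -5 -0.124" --pt "0 49 -10 -5 -0.124" --pt "0 50 -4 -5 -0.124" --pt "0 50 2 -5 -0.124" --pt "0 50 8 -5 -0.124" --pt "0 48 14 -5 -0.124" --pt "0 46 20 -5 -0.124" --pt "0 43 26 -5 -0.124" --pt "0 40 31 -5 -0.124" --grip_force 30

```text
time_s: 1.4
position: [0.5993, -0.2272, 0.3105]
ee_rot: [-3.141, -0.0, 1.668]
wrist_force: [-0.2, -0.1, 0.3]
width: 0.006
```

arm_command --pt "0 0 0 0 0" --pt "0 0 0 0 0"

```text
time_s: 1.65
position: [0.5982, -0.2286, 0.3101]
ee_rot: [-3.14, 0.0, 1.664]
wrist_force: [0.5, -0.9, -0.0]
width: 0.003
```

```bash
python3 - <<'E'
from h import *; from workcell import env
import pickle
s=env.observe(); f=env.grab_frame('wrist'); pickle.dump((s,f),open('/tmp/c.pkl','wb'))
print(s['time_s'],s['position'],s['ee_rot'],s['joint_pos'])
cv2.imwrite('pics/c.png',f['image'][:,:,::-1])
E
```

```text
1.65 [ 0.59815176 -0.22864688  0.31013322] [-3.14028338e+00  9.02403333e-05  1.66366811e+00] [-4.03660840e-01  1.73960099e-01  1.62179622e+00 -7.21046375e-04
  1.34694457e+00 -4.96372115e-01]
```

View pics/c.png

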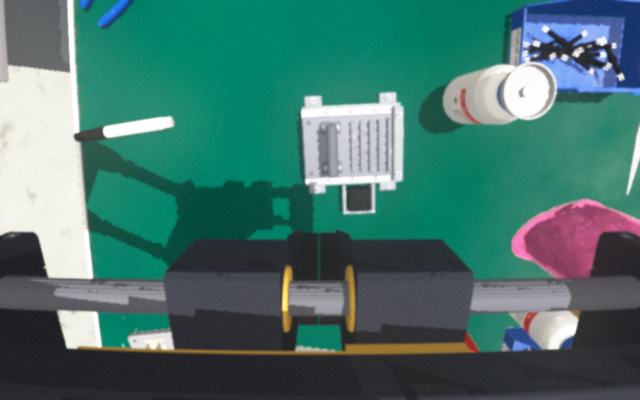

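```bash
python3 - <<'E'
from h import *; import pickle
np.set_printoptions(precision=4,suppress=True)
s,f=pickle.load(open('/tmp/c.pkl','rb'))
P=cloud(f,s)
im=f['image'][:,:,::-1]
cv2.imwrite('pics/c2.png',cv2.resize(im[80:230,280:430],None,fx=4,fy=4,interpolation=cv2.INTER_CUBIC))
for v in range(100,216,8): print(v,[int(round(1000*P[v,u,2])) if np.isfinite(P[v,u,2]) else -9 for u in range(296,412,4)])
E
```

```text
100 [-1, 0, 6, 8, 10, 7, 7, 0, 0, 1, -1, 1, 0, 0, 1, 1, 0, 0, 0, 1, 0, 7, 7, 7, 7, 0, -1, 0, 0]
108 [0, -1, 11, 13, 14, 14, 14, 14, 14, 13, 15, 14, 23, 22, 23, 22, 22, 23, 22, 23, 23, 23, 23, 20, 25, 33, 32, 0, 1]
116 [1, 1, 22, 22, 22, 22, 21, 29, 30, 32, 30, 31, 31, 32, 32, 32, 32, 30, 31, 33, 32, 32, 32, 32, 27, 31, 35, 0, 0]
124 [0, 0, 33, 32, 31, 31, 33, 35, 35, 70, 34, 36, 33, 33, 38, 32, 35, 32, 30, 37, 32, 37, 32, 38, 27, 32, 34, 0, 0]
132 [-2, 0, 32, 32, 32, 32, 31, 35, 72, 74, 72, 35, 30, 31, 37, 31, 38, 32, 32, 39, 32, 38, 32, 39, 27, 32, 33, 0, -1]
140 [1, 0, 32, 33, 31, 32, 32, 32, 72, 73, 72, 32, 33, 32, 37, 31, 38, 32, 32, 38, 31, 39, 31, 37, 29, 30, 32, 0, 0]
148 [2, 1, 32, 30, 31, 32, 33, 32, 73, 73, 71, 31, 32, 31, 39, 32, 35, 31, 33, 37, 32, 38, 31, 37, 24, 32, 32, 1, -1]
156 [0, 0, 31, 33, 32, 34, 32, 33, 70, 73, 71, 33, 31, 32, 38, 32, 34, 32, 30, 39, 33, 39, 31, 39, 24, 31, 32, 0, 0]
164 [1, 1, 0, 31, 32, 32, 31, 35, 70, 73, 72, 35, 33, 31, 39, 31, 32, 37, 33, 39, 31, 40, 33, 38, 25, 33, 32, 1, 1]
172 [0, 1, -1, 32, 32, 32, 32, 35, 68, 72, 72, 35, 32, 31, 38, 32, 32, 38, 31, 31, 32, 32, 33, 32, 24, 33, 34, 0, 1]
180 [1, 1, 0, 22, 23, 22, 22, 23, 24, 23, 22, 21, 23, 23, 25, 22, 21, 21, 24, 21, 23, 22, 22, 22, 16, -9, 34, 1, 1]
188 [1, -1, 1, -1, 6, 10, 7, 6, -1, -2, 0, 0, 17, 22, 26, 24, 25, 25, 25, 19, 2, 9, 9, 11, 7, 1, 0, 1, 1]
196 [0, 0, 0, 2, 0, 0, 0, -1, -1, -1, -1, 1, 19, 24, 26, 27, 27, 26, 26, 19, 0, 0, 1, -1, -1, 0, 0, -1, 0]
204 [0, 0, 0, -1, 1, 0, 0, -1, 0, 0, -1, -1, 18, 25, 25, 26, 28, 26, 26, 17, 2, 1, -1, 1, 0, -1, 0, 0, 1]
212 [0, -1, 2, -1, 1, 2, 1, 1, 1, 1, 1, 1, 18, 19, 17, 19, 19, 18, 18, 0, 2, 0, 1, 0, -1, 0, 0, -1, -1]
```

View pics/c2.png

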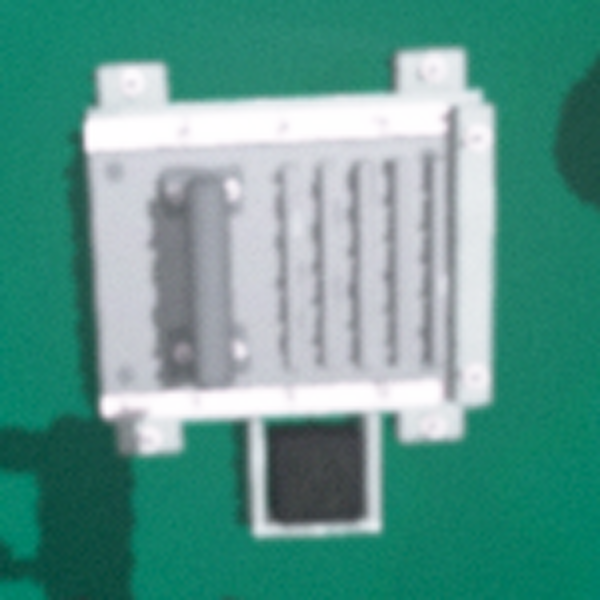

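```bash
python3 - <<'E'
from h import *; import pickle
np.set_printoptions(precision=4,suppress=True)
s,f=pickle.load(open('/tmp/c.pkl','rb'))
P=cloud(f,s); Z=P[...,2]; g=np.zeros(Z.shape,bool); g[95:218,292:412]=1
v,u=np.mgrid[:400,:640]
def show(n,m):
    m=cv2.morphologyEx((m&g).astype(np.uint8),cv2.MORPH_OPEN,np.ones((2,2)));k,l,st,_=cv2.connectedComponentsWithStats(m)
    i=1+np.argmax(st[1:,4]);q=P[l==i][:,:2]
    (c,wh,a)=cv2.minAreaRect((q*1000).astype(np.float32)); d=np.linalg.svd(q-q.mean(0),full_matrices=False)[2][0]
    print(n,len(q),'mean',q.mean(0),'rect',c,wh,a,'yaw',np.degrees(np.arctan2(d[1],d[0])))
show('handle',Z>.062)
show('railL',(Z>.018)&(Z<.027)&(v<125))
show('railR',(Z>.018)&(Z<.027)&(v>172)&(v<186))
gray=cv2.cvtColor(f['image'],cv2.COLOR_RGB2GRAY)
show('button',(gray<90)&(v>184)&(Z>.015))
show('stop',(Z>.028)&(u>390)&(Z<.05))
show('plate',(Z>.028)&(Z<.05)&(u<391))
hsv=cv2.cvtColor(f['image'],cv2.COLOR_RGB2HSV)
# white rails by brightness: line fits on inner edges
m=((gray>235)&g).astype(np.uint8)
print([ (int((gray[v0]>225)[300:400].sum())) for v0 in range(104,190,3)])
E
```

```text
Traceback (most recent call last):
numpy.linalg.LinAlgError: SVD did not converge
```

```bash
cat > m1.py <<'E'
from h import *; import pickle
np.set_printoptions(precision=4,suppress=True)
s,f=pickle.load(open('/tmp/c.pkl','rb'))
P=cloud(f,s); Z=P[...,2]; g=np.zeros(Z.shape,bool); g[95:218,292:412]=1
v,u=np.mgrid[:400,:640]
def show(n,m):
    m=cv2.morphologyEx((m&g).astype(np.uint8),cv2.MORPH_OPEN,np.ones((2,2)));k,l,st,_=cv2.connectedComponentsWithStats(m)
    i=1+np.argmax(st[1:,4]);q=P[(l==i)&np.isfinite(Z)];zz=np.median(q[:,2]);q=onz(f,np.c_[u[(l==i)&np.isfinite(Z)],v[(l==i)&np.isfinite(Z)]],zz,s)[:,:2]
    (c,wh,a)=cv2.minAreaRect((q*1000).astype(np.float32)); d=np.linalg.svd(q-q.mean(0),full_matrices=False)[2][0]
    print(n,len(q),'z %.4f'%zz,'mean',q.mean(0),'rect',np.array(c),np.array(wh),'%.2f'%a,'yaw %.2f'%np.degrees(np.arctan2(d[1],d[0])))
show('handle',Z>.062)
show('railL',(Z>.018)&(Z<.027)&(v<125))
show('railR',(Z>.018)&(Z<.027)&(v>172)&(v<186))
gray=cv2.cvtColor(f['image'],cv2.COLOR_RGB2GRAY)
show('button',(gray<90)&(v>184)&(Z>.015))
show('stop',(Z>.028)&(u>390)&(Z<.05))
show('plate',(Z>.028)&(Z<.05)&(u<391))
E
python3 m1.py
```

```text
handle 565 z 0.0721 mean [ 0.6125 -0.2069] rect [ 612.5884 -207.6025] [11.9759 58.5851] 8.11 yaw -81.67
railL 629 z 0.0227 mean [ 0.6292 -0.1636] rect [ 628.3849 -163.481 ] [109.8891  10.8194] 6.36 yaw -171.81
railR 415 z 0.0221 mean [ 0.6404 -0.2477] rect [ 640.6324 -247.7032] [110.2778   7.3943] 7.56 yaw -172.74
button 534 z 0.0258 mean [ 0.655  -0.2697] rect [ 655.1748 -269.6022] [29.3239 32.2242] 9.09 yaw -60.46
stop 736 z 0.0321 mean [ 0.693  -0.1951] rect [ 692.8105 -196.9252] [12.2422 91.7295] 8.85 yaw -81.46
plate 4814 z 0.0322 mean [ 0.6344 -0.2037] rect [ 631.8204 -205.6937] [105.9857  76.2517] 8.33 yaw -173.91
```

```bash
python3 - <<'E'
from h import *; from workcell import env
s=env.observe(); print(s['position'],s['wrist_force']); plan(s,[.655,-.2695,.055],1.714,5)
E
```

```text
[ 0.59783372 -0.22916317  0.31017453] [-0.22496063  0.23020665 -0.15525926]
[np.float64(-9.1), np.float64(10.6), np.float64(51.0), np.float64(-0.01)]
[np.float64(-9.2), np.float64(10.6), np.float64(51.0), np.float64(-0.01)]
[np.float64(-9.3), np.float64(10.5), np.float64(51.0), np.float64(-0.01)]
[np.float64(-9.4), np.float64(10.4), np.float64(51.0), np.float64(-0.01)]
[np.float64(-9.5), np.float64(10.3), np.float64(51.0), np.float64(-0.01)]
```

arm_command --pt "0 -11.6 13 41 -0.01" --pt "0 -11.6 13 53 -0.01" --pt "0 -11.6 13 55 -0.01" --pt "0 -11.7 13 55 -0.01" --pt "0 0 0 50 -0.01" --pt "0 0 0 0 0" --pt "0 0 0 0 0"

```text
time_s: 2.58
position: [0.6555, -0.2705, 0.0584]
ee_rot: [3.14, 0.001, 1.712]
wrist_force: [-0.4, 0.8, -0.0]
width: 0.003
```

arm_command --pt "0 0 0 8 0" --pt "0 0 0 4 0" --pt "0 0 0 2 0" --pt "0 0 0 0 0"

```text
time_s: 3.08
position: [0.6566, -0.2699, 0.0443]
ee_rot: [3.139, 0.002, 1.714]
wrist_force: [1.9, -2.5, 5.5]
width: 0.005
```

arm_command --pt "0 0 0 2 0" --pt "0 0 0 1.5 0" --pt "0 0 0 0 0"

```text
time_s: 3.45
position: [0.6565, -0.2699, 0.0404]
ee_rot: [3.139, 0.002, 1.714]
wrist_force: [1.3, -2.1, 6.0]
width: 0.002
```

```bash
cat > look.py <<'E'
import sys
from h import *; from workcell import env
import pickle
n,c=sys.argv[1],sys.argv[2]
s=env.observe(); f=env.grab_frame(c); pickle.dump((s,f),open(f'/tmp/{n}.pkl','wb'))
print(s['time_s'],s['position'],s['ee_rot'],s['wrist_force'],s['width'])
im=f['image'][:,:,::-1]
if len(sys.argv)>3:
    a,b,c_,d=map(int,sys.argv[3:7]); im=im[b:d,a:c_]; k=min(800/(c_-a),600/(d-b)); im=cv2.resize(im,None,fx=k,fy=k,interpolation=cv2.INTER_CUBIC)
cv2.imwrite(f'pics/{n}.png',im)
E
python3 look.py d wrist; cat > /tmp/x.py <<'E'
E
python3 look.py d2 top 330 150 430 225
```

```text
3.45 [ 0.65653946 -0.26991362  0.04041064] [3.13904623e+00 1.84114619e-03 1.71388588e+00] [ 1.28355308 -2.05754293  5.95349922] 0.0022653770481685922
3.5 [ 0.65656555 -0.26990786  0.04043406] [3.13900989e+00 1.84322182e-03 1.71388927e+00] [ 2.39540595 -2.52364054  5.9178771 ] 0.004919584458348342
```

View pics/d.png

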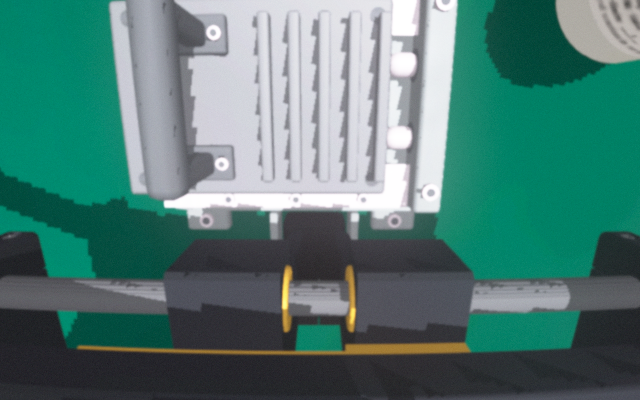

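View pics/d2.png

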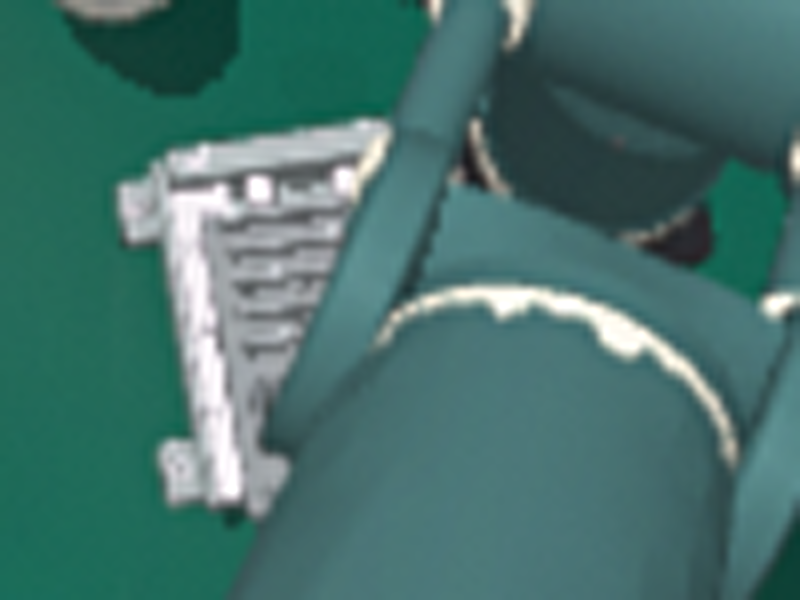

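arm_command --pt "0.6 0 0 -40 0" --pt "0.6 0 0 -50 0" --pt "0.6 34 -22 -10 0" --pt "0.6 34.6 -22.5 0 0" --pt "0.6 0 0 0 0" --pt "0.6 0 0 0 0"

```text
time_s: 4.3
position: [0.6011, -0.2074, 0.1384]
ee_rot: [-3.14, -0.001, 1.714]
wrist_force: [0.7, -0.1, 0.3]
width: 0.604
```

```bash
python3 look.py e wrist
```

```text
4.3 [ 0.60112046 -0.20738679  0.13844804] [-3.14048487e+00 -6.32342687e-04  1.71424750e+00] [ 0.66582905 -0.06377726  0.26209584] 0.6037599996692486
```

View pics/e.png

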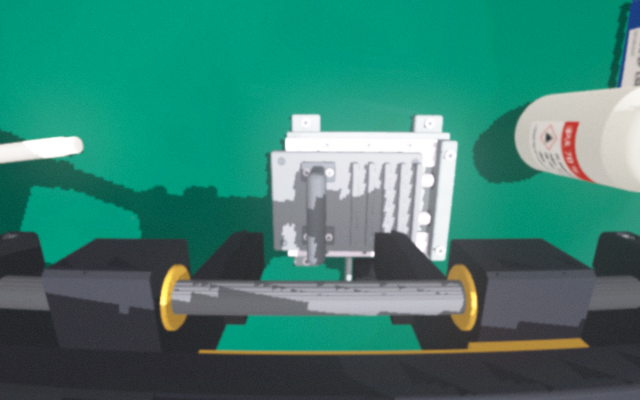

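```bash
cat > hand.py <<'E'
import sys
from h import *; import pickle
np.set_printoptions(precision=4,suppress=True)
n=sys.argv[1];zl,zh=float(sys.argv[2]),float(sys.argv[3]);a,b,c_,d=map(int,sys.argv[4:8])
s,f=pickle.load(open(f'/tmp/{n}.pkl','rb'))
P=cloud(f,s);Z=P[...,2];g=np.zeros(Z.shape,bool);g[b:d,a:c_]=1
m=((Z>zl)&(Z<zh)&g).astype(np.uint8);k,l,st,_=cv2.connectedComponentsWithStats(m);i=1+np.argmax(st[1:,4]);q=P[l==i]
v,u=np.where(l==i);zz=np.median(q[:,2]);q=onz(f,np.c_[u,v],zz,s)[:,:2]
c,wh,a=cv2.minAreaRect((q*1000).astype(np.float32));dd=np.linalg.svd(q-q.mean(0),full_matrices=False)[2][0]
print(len(q),'z %.4f'%zz,'mean',q.mean(0),'rect',np.array(c),np.array(wh),'%.2f'%a,'yaw %.2f'%(np.degrees(np.arctan2(dd[1],dd[0]))%180))
E
python3 hand.py e .062 .08 290 150 345 290
```

```text
1745 z 0.0725 mean [ 0.5998 -0.2061] rect [ 599.8162 -207.2385] [11.3275 59.6414] 8.53 yaw 98.32
```

arm_command --pt "0.6 0 -1.2 30 0" --pt "0.6 0 0 30 0" --pt "0.6 0 0 9 0" --pt "0.6 0 0 0 0" --pt "0 0 0 0 0" --pt "0 0 0 0 0" --pt "0 0 0 0 0" --pt "0 0 0 0 0" --grip_force 45

```text
time_s: 5.35
position: [0.6004, -0.2079, 0.0707]
ee_rot: [3.141, 0.0, 1.714]
wrist_force: [0.0, -1.1, -0.1]
width: 0.174
```

arm_command --pt "0 0 0 0 0" --pt "0 0 -4 0 0" --pt "0 0 -8 0 0" --pt "0 0 -8 0 0"

```text
time_s: 5.85
position: [0.5797, -0.2107, 0.07]
ee_rot: [-3.141, -0.0, 1.714]
wrist_force: [0.6, -1.3, -1.2]
width: 0.123
```

arm_command --pt "0 0 -15 0 0" --pt "0 0 -15 0 0" --pt "0 0 -15 0 0" --pt "0 0 -15 0 0" --pt "0 0 -15 0 0" --pt "0 0 -15 0 0" --pt "0 0 -4 0 0" --pt "0 0 0 0 0"

```text
time_s: 6.85
position: [0.4873, -0.2242, 0.0704]
ee_rot: [3.141, 0.0, 1.713]
wrist_force: [0.0, 0.1, -2.6]
width: 0.127
```

```bash
python3 look.py g wrist
```

```text
6.85 [ 0.4873421  -0.22422996  0.07035001] [3.14113321e+00 2.00435374e-04 1.71337203e+00] [ 0.00315934  0.09716445 -2.56807184] 0.1270502288800654
```

View pics/g.png

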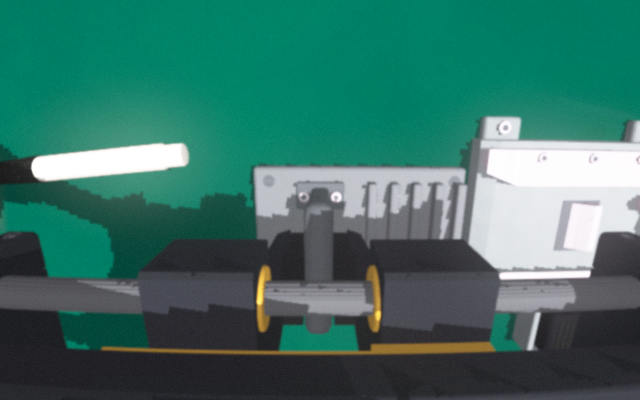

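```bash
python3 - <<'E'
from h import *
np.set_printoptions(precision=4,suppress=True)
f=dict(np.load('/tmp/a_top.npz'));P=cloud(f);Z=P[...,2]
gray=cv2.cvtColor(f['image'],cv2.COLOR_RGB2GRAY)
v,u=np.mgrid[:400,:640]
g=(u>172)&(u<300)&(v>200)&(v<275)
# tray footprint: everything non-green
hsv=cv2.cvtColor(f['image'],cv2.COLOR_RGB2HSV)
m=(g&(hsv[...,1]<110)).astype(np.uint8);m=cv2.morphologyEx(m,cv2.MORPH_OPEN,np.ones((3,3)))
k,l,st,_=cv2.connectedComponentsWithStats(m);i=1+np.argmax(st[1:,4])
q=onz(f,np.c_[u[l==i],v[l==i]],.018)[:,:2]
print(cv2.minAreaRect((q*1000).astype(np.float32)),st[i])
# walls depth
for r in (212,225,240,255,262): print(r,[int(round(1000*Z[r,c])) for c in range(178,298,3)])
E
```

```text
((499.85626220703125, 167.81744384765625), (150.91412353515625, 299.9695129394531), 3.577910900115967) [ 181  208  111   62 6001]
212 [2, 1, 0, 2, 3, -2, -3, -3, 3, 2, -3, 6, 0, 19, 17, 22, 18, 13, 19, 15, 19, 14, 9, 2, 0, 16, 8, 4, 8, -1, 4, 0, 5, 2, -1, 5, 1, 5, -4, -6]
225 [-1, 22, 3, 19, 28, 33, 22, 19, 22, 25, 25, 20, 21, 17, 3, 32, 21, 26, 31, 24, 21, 25, 21, 28, 3, 16, 4, 4, 5, 8, 4, 5, 6, 3, 2, 3, 1, 14, -2, 3]Traceback (most recent call last):
  File "<stdin>", line 14, in <module>
ValueError: cannot convert float NaN to integer
```

arm_command --pt "0 0 0 -20 0" --pt "0 0 0 -30 0" --pt "0 0 0 -30 0" --pt "0 0 0 0 0"

```text
time_s: 7.4
position: [0.4902, -0.2252, 0.1532]
ee_rot: [3.136, 0.004, 1.714]
wrist_force: [0.1, -0.1, -2.9]
width: 0.126
```

```bash
python3 - <<'E'
from h import *; from workcell import env
s=env.observe(); plan(s,[.486,.0687,.13],1.633,7)
E
```

```text
[np.float64(41.6), np.float64(5.4), np.float64(3.3), np.float64(0.012)]
[np.float64(41.7), np.float64(4.9), np.float64(3.3), np.float64(0.012)]
[np.float64(41.8), np.float64(4.4), np.float64(3.3), np.float64(0.012)]
[np.float64(41.8), np.float64(4.0), np.float64(3.3), np.float64(0.012)]
[np.float64(41.8), np.float64(3.5), np.float64(3.3), np.float64(0.012)]
[np.float64(41.9), np.float64(3.0), np.float64(3.3), np.float64(0.012)]
[np.float64(41.9), np.float64(2.5), np.float64(3.3), np.float64(0.012)]
```

arm_command --pt "0 30 4 0 0.012" --pt "0 42 5 0 0.012" --pt "0 42 4.5 3 0.012" --pt "0 42 4 4 0.012" --pt "0 42 3.5 4 0.012" --pt "0 42 3 4 0.012" --pt "0 34 2.5 4 0.009" --pt "0 18.5 1.2 4 0" --pt "0 0 0 0 0" --pt "0 0 0 0 0"

```text
time_s: 8.65
position: [0.4842, 0.0695, 0.1263]
ee_rot: [-3.14, 0.0, 1.633]
wrist_force: [-0.1, -0.9, -3.5]
width: 0.13
```

```bash
python3 look.py i wrist;python3 look.py i2 side 220 200 380 320
```

```text
8.65 [0.48418285 0.06947702 0.12626461] [-3.14006670e+00  3.83634929e-04  1.63323826e+00] [-0.12773099 -0.85101621 -3.54768528] 0.13001141496412427
8.7 [0.48444428 0.0692433  0.1266136 ] [-3.14070590e+00  2.95939954e-04  1.63250844e+00] [-0.30428203 -0.35065895 -3.4354436 ] 0.12773385566550222
```

View pics/i.png

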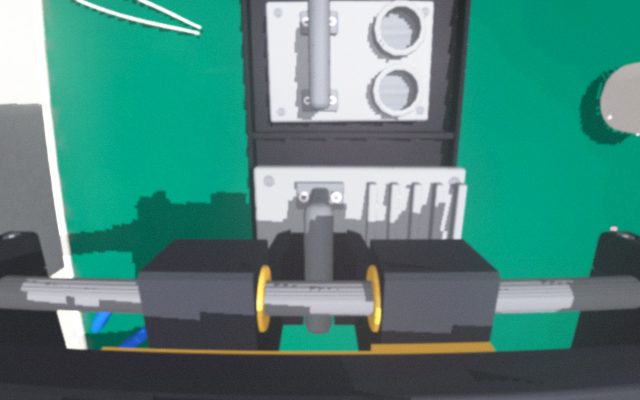

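View pics/i2.png

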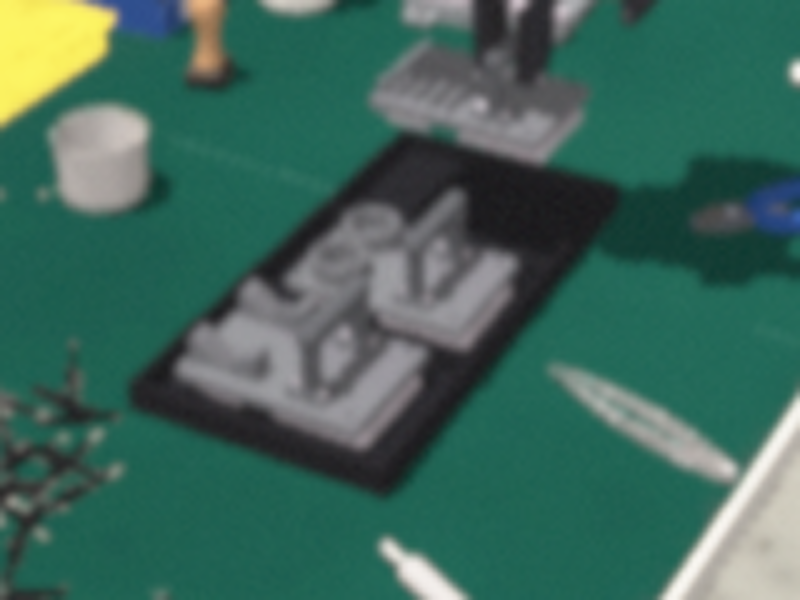

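```bash
python3 - <<'E'
from h import *; import pickle
np.set_printoptions(precision=4,suppress=True)
s,f=pickle.load(open('/tmp/i.pkl','rb'));P=cloud(f,s)
print(onz(f,[(300,133),(400,133),(249,150),(459,150),(247,60),(462,60)],.018,s))
print('plate held edges',[P[175,u] for u in (262,350,458)])
# place check with tray pose
c,t=np.array([.4999,.1678]),.0625
A=np.array([[np.cos(t),-np.sin(t)],[np.sin(t),np.cos(t)]])
for p in [(0,-50),(-73,-20),(73,-20)]: print(p, proj(f,np.r_[c+A@(np.array(p)/1000),.018],s))
E
```

```text
[[0.4686 0.1177 0.018 ]
 [0.5382 0.1223 0.018 ]
 [0.4332 0.1037 0.018 ]
 [0.5819 0.1134 0.018 ]
 [0.4309 0.1638 0.018 ]
 [0.5744 0.1736 0.018 ]]
plate held edges [array([0.4538, 0.1003, 0.0855]), array([0.4983, 0.1036, 0.0878]), array([0.5523, 0.1075, 0.0897])]
(0, -50) [[349.3459 135.9542]]
(-73, -20) [[242.7161  91.4965]]
(73, -20) [[456.7386  92.4691]]
```

arm_command --pt "0 -0.5 2 20 0" --pt "0 0 0 20 0" --pt "0 0 0 14 0" --pt "0 0 0 6 0" --pt "0 0 0 3 0" --pt "0 0 0 0 0"

```text
time_s: 9.5
position: [0.4871, 0.0694, 0.0645]
ee_rot: [3.141, -0.0, 1.633]
wrist_force: [0.1, 0.3, -3.1]
width: 0.126
```

arm_command --pt "0 0 0 2 0" --pt "0 0 0 1 0" --pt "0 0 0 0 0"

```text
time_s: 9.88
position: [0.4867, 0.0695, 0.0613]
ee_rot: [3.142, -0.0, 1.633]
wrist_force: [-0.3, 0.3, -3.5]
width: 0.127
```

arm_command --pt "0 0 0 1 0" --pt "0 0 0 0.7 0" --pt "0 0 0 0 0"

```text
time_s: 10.25
position: [0.4877, 0.0695, 0.0604]
ee_rot: [3.14, -0.0, 1.633]
wrist_force: [1.6, 0.8, 1.7]
width: 0.127
```

arm_command --pt "0.45 0 0 0 0" --pt "0.45 0 0 0 0" --pt "0.6 0 0 0 0" --pt "0.6 0 0 -30 0" --pt "0.6 0 0 -50 0" --pt "0.6 20 0 -20 0" --pt "0.6 40 0 0 0" --pt "0.6 40 0 0 0" --pt "0.6 40 0 0 0" --pt "0.6 20 -1 0 0"

```text
time_s: 11.5
position: [0.4755, 0.2305, 0.1594]
ee_rot: [-3.142, -0.0, 1.634]
wrist_force: [-0.3, -0.4, -0.1]
width: 0.598
```

arm_command --pt "0.6 0 0 0 0" --pt "0.6 0 0 0 0"

```text
time_s: 11.75
position: [0.4757, 0.2281, 0.1592]
ee_rot: [-3.141, 0.001, 1.633]
wrist_force: [-0.6, -0.4, 0.3]
width: 0.598
```

```bash
python3 look.py k wrist; python3 look.py k2 top 170 190 310 285
```

```text
11.75 [0.47565555 0.22807322 0.15921182] [-3.14096379e+00  8.37970540e-04  1.63262200e+00] [-0.58705497 -0.39780626  0.26426132] 0.5983805836710293
11.8 [0.47575537 0.22787536 0.15926643] [-3.14107446e+00  7.01850786e-04  1.63198100e+00] [ 1.34906474 -0.37073402  0.87604875] 0.6004537479489332
```

View pics/k.png

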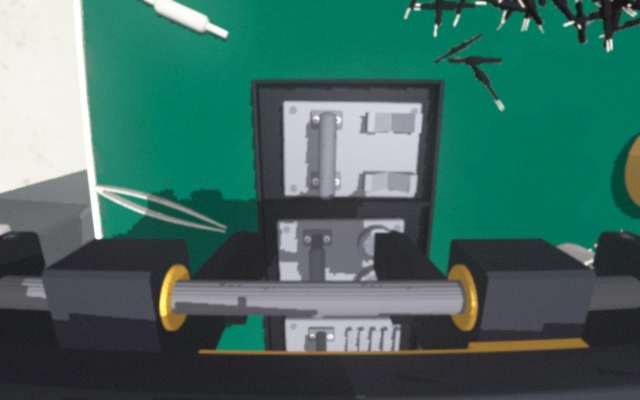

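View pics/k2.png

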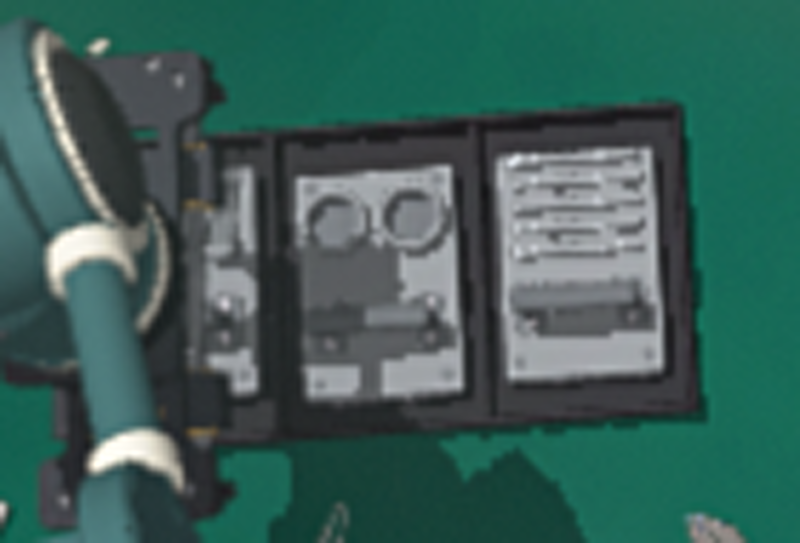

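```bash
python3 hand.py k .053 .07 300 95 350 205; python3 hand.py k .017 .027 275 95 430 205
```

```text
1479 z 0.0621 mean [0.4796 0.2634] rect [479.6028 262.7439] [11.8055 58.2241] 2.90 yaw 92.76
9635 z 0.0218 mean [0.4967 0.2656] rect [499.533  263.3712] [107.2987  75.1238] 3.25 yaw 3.18
```

```bash
python3 - <<'E'
from h import *; from workcell import env
s=env.observe(); print(s['position']);plan(s,[.4796,.2629,.060],1.622,3)
E
```

```text
[0.47586084 0.22786263 0.1593685 ]
[np.float64(11.6), np.float64(2.0), np.float64(33.1), np.float64(0.003)]
[np.float64(11.6), np.float64(1.9), np.float64(33.1), np.float64(0.003)]
[np.float64(11.6), np.float64(1.9), np.float64(33.1), np.float64(0.003)]
```

arm_command --pt "0.35 17 3 5 0.006" --pt "0.35 17.8 2.9 15 0.005" --pt "0.35 0 0 40 0" --pt "0.35 0 0 30 0" --pt "0.35 0 0 9 0" --pt "0.35 0 0 0 0" --pt "0.35 0 0 0 0"

```text
time_s: 12.72
position: [0.4807, 0.2648, 0.0617]
ee_rot: [3.14, -0.001, 1.622]
wrist_force: [-0.7, 0.6, 0.0]
width: 0.35
```

arm_command --pt "0.35 -1.8 -1 1 0" --pt "0.35 0 0 0 0" --pt "0 0 0 0 0" --pt "0 0 0 0 0" --pt "0 0 0 0 0" --pt "0 0 0 0 0" --pt "0 0 0 -5 0" --pt "0 0 0 -30 0" --pt "0 0 0 -40 0" --pt "0 0 0 -20 0" --grip_force 50

```text
time_s: 13.98
position: [0.4793, 0.2627, 0.1565]
ee_rot: [3.14, -0.001, 1.622]
wrist_force: [-0.5, 0.5, -2.7]
width: 0.126
```

arm_command --pt "0 0 0 0 0" --pt "0 0 0 0 0"

```text
time_s: 14.22
position: [0.4777, 0.2618, 0.1532]
ee_rot: [-3.139, 0.001, 1.622]
wrist_force: [-0.3, -0.6, -2.8]
width: 0.125
```

```bash
python3 look.py l wrist; python3 - <<'E'
from h import *; from workcell import env
s=env.observe()
b=np.array([.638,-.2027]);t=.143
A=np.array([[np.cos(t),-np.sin(t)],[np.sin(t),np.cos(t)]])
tgt=b+A@np.array([-.026-.145,0]); print(tgt)   # nose 37mm short of mouth
plan(s,[*tgt,.15],np.pi/2+t,11)
E
```

```text
14.225 [0.47773651 0.26182965 0.15316662] [-3.13948155e+00  8.60719840e-04  1.62181488e+00] [-0.32442648 -0.5976982  -2.80468437] 0.1253321760115873
[ 0.46874541 -0.22706975]
[np.float64(-44.3), np.float64(-3.1), np.float64(0.3), np.float64(-0.008)]
[np.float64(-44.3), np.float64(-3.4), np.float64(0.3), np.float64(-0.008)]
[np.float64(-44.3), np.float64(-3.8), np.float64(0.3), np.float64(-0.008)]
[np.float64(-44.2), np.float64(-4.2), np.float64(0.3), np.float64(-0.008)]
[np.float64(-44.2), np.float64(-4.5), np.float64(0.3), np.float64(-0.008)]
[np.float64(-44.2), np.float64(-4.9), np.float64(0.3), np.float64(-0.008)]
[np.float64(-44.1), np.float64(-5.3), np.float64(0.3), np.float64(-0.008)]
[np.float64(-44.1), np.float64(-5.6), np.float64(0.3), np.float64(-0.008)]
[np.float64(-44.0), np.float64(-6.0), np.float64(0.3), np.float64(-0.008)]
[np.float64(-44.0), np.float64(-6.4), np.float64(0.3), np.float64(-0.008)]
[np.float64(-43.9), np.float64(-6.8), np.float64(0.3), np.float64(-0.008)]
```

View pics/l.png

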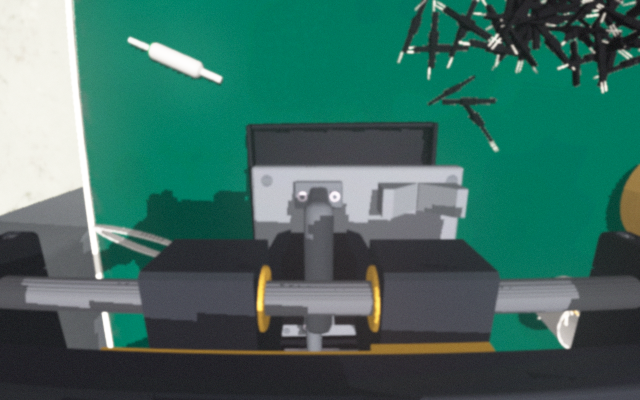

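arm_command --pt "0 -25 -2 0 -0.008" --pt "0 -45 -3.5 0 -0.009" --pt "0 -45 -4 0 -0.009" --pt "0 -45 -4 0 -0.009" --pt "0 -45 -5 0 -0.009" --pt "0 -45 -5 0 -0.009" --pt "0 -45 -5 0 -0.009" --pt "0 -45 -6 0 -0.009" --pt "0 -45 -6 0 -0.009" --pt "0 -45 -6 0 -0.009"

```text
time_s: 15.52
position: [0.4709, -0.1713, 0.1528]
ee_rot: [-3.139, -0.002, 1.711]
wrist_force: [1.4, -0.7, -2.5]
width: 0.126
```

arm_command --pt "0 -35 -5 10 -0.003" --pt "0 -20 -3 20 0" --pt "0 0 0 20 0" --pt "0 0 0 15 0" --pt "0 0 0 0 0" --pt "0 0 0 0 0"

```text
time_s: 16.27
position: [0.4722, -0.2256, 0.0897]
ee_rot: [3.141, 0.0, 1.714]
wrist_force: [-0.3, -0.1, -2.3]
width: 0.12
```

```bash
python3 look.py m wrist;python3 look.py m2 top 330 150 430 225
```

```text
16.275 [ 0.47222516 -0.22561107  0.08969679] [3.14143365e+00 8.76848541e-05 1.71438537e+00] [-0.2815501  -0.12341217 -2.2981532 ] 0.11970285120955082
16.325 [ 0.47258771 -0.22579336  0.0901666 ] [3.14057086e+00 7.24402380e-04 1.71440965e+00] [ 0.13593317  0.40774496 -2.42048595] 0.13035417277134645
```

View pics/m.png

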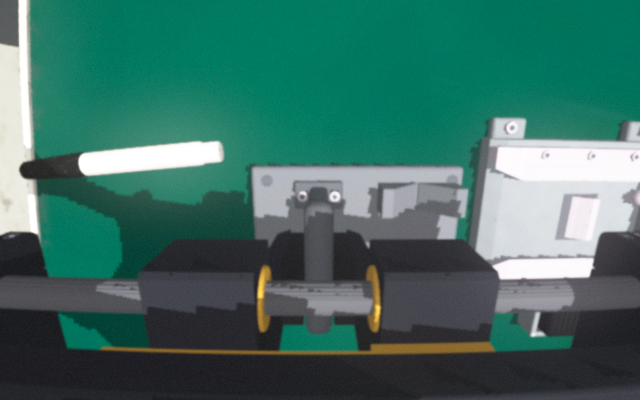

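View pics/m2.png

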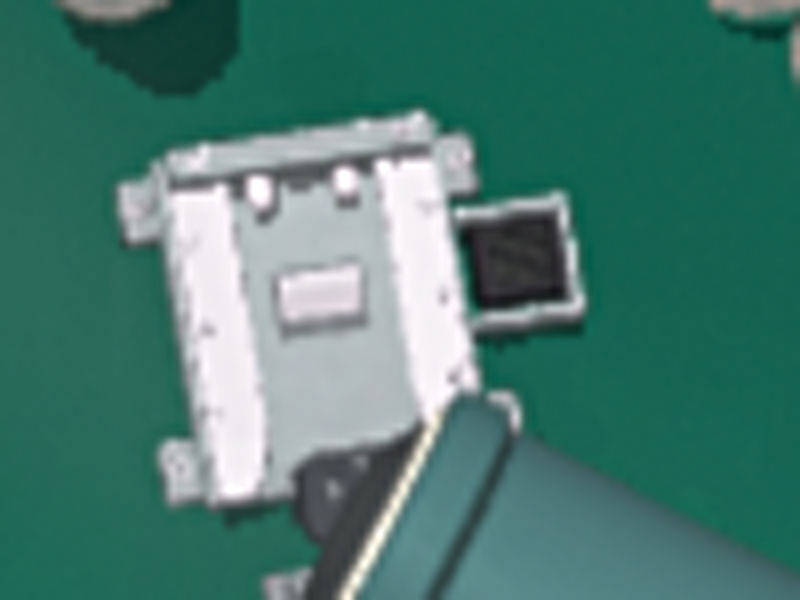

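```bash
python3 - <<'E'
from h import *; import pickle
np.set_printoptions(precision=4,suppress=True)
for n in 'gim':
    s,f=pickle.load(open(f'/tmp/{n}.pkl','rb'));P=cloud(f,s);M=f['mount']
    Q=P[170:178,258:456].reshape(-1,3);Rt=rpy(s['ee_rot']);q=(Q-s['position'])@Rt
    q=q[np.isfinite(q[:,0])];q=q[abs(q[:,2]-np.median(q[:,2]))<.006]
    c=np.polyfit(q[:,1],q[:,2],1);print(n,'tool z of top at handle %.4f'%c[1],'slope deg %.2f'%np.degrees(c[0]))
    # far edge in tool x
    g=cv2.cvtColor(f['image'],cv2.COLOR_RGB2HSV)
    e=[np.where((g[150:180,c_,1]<90))[0] for c_ in (270,360,440)]
    e=[(c_,150+int(k[0])) for c_,k in zip((270,360,440),e)]; print(e)
    X=onz(f,e,s['position'][2]-c[1],s);print(((X-s['position'])@Rt))
E
```

```text
g tool z of top at handle 0.0386 slope deg -1.16
[(270, 165), (360, 165), (440, 166)]
[[ 0.0382 -0.0238  0.0386]
 [ 0.0382  0.0212  0.0386]
 [ 0.0379  0.0616  0.0386]]
i tool z of top at handle 0.0385 slope deg -1.13
[(270, 150), (360, 150), (440, 150)]
[[ 0.0457 -0.0235  0.0386]
 [ 0.0458  0.0209  0.0385]
 [ 0.046   0.0608  0.0384]]
m tool z of top at handle 0.0380 slope deg 0.23
[(270, 165), (360, 165), (440, 165)]
[[ 0.0383 -0.0237  0.038 ]
 [ 0.0383  0.0211  0.038 ]
 [ 0.0385  0.0613  0.038 ]]
```

arm_command --pt "0 -0.5 0 10 0" --pt "0 0 0 8 0" --pt "0 0 0 0 0" --pt "0 0 5 0 0" --pt "0 0 10 0 0" --pt "0 0 8 0 0" --pt "0 0 0 0 0" --pt "0 0 0 0 0"

```text
time_s: 17.38
position: [0.4948, -0.2229, 0.0714]
ee_rot: [-3.141, -0.0, 1.714]
wrist_force: [-0.7, -0.0, -2.9]
width: 0.125
```

arm_command --pt "0 0 6 0.8 0" --pt "0 0 6 0 0" --pt "0 0 6 0 0" --pt "0 0 6 0 0" --pt "0 0 0 0 0"

```text
time_s: 18.0
position: [0.5192, -0.2196, 0.0708]
ee_rot: [3.141, 0.0, 1.714]
wrist_force: [-0.4, 0.3, -2.6]
width: 0.121
```

arm_command --pt "0 0 6 0 0" --pt "0 0 6 0 0" --pt "0 0 6 0 0" --pt "0 0 6 0 0" --pt "0 0 0 0 0"

```text
time_s: 18.62
position: [0.5429, -0.2162, 0.0708]
ee_rot: [3.141, 0.0, 1.714]
wrist_force: [-0.0, 0.3, -2.8]
width: 0.127
```

arm_command --pt "0 0 6 0.3 0" --pt "0 0 6 0 0" --pt "0 0 6 0 0" --pt "0 0 6 0 0" --pt "0 0 0 0 0"

```text
time_s: 19.25
position: [0.5667, -0.2128, 0.0705]
ee_rot: [3.141, 0.0, 1.714]
wrist_force: [-0.1, 0.4, -1.7]
width: 0.126
```

arm_command --pt "0 0 6 0.2 0" --pt "0 0 6 0 0" --pt "0 0 6 0 0" --pt "0 0 6 0 0" --pt "0 0 0 0 0"

```text
time_s: 19.88
position: [0.5912, -0.2094, 0.0707]
ee_rot: [3.14, 0.001, 1.714]
wrist_force: [1.6, -0.9, -0.5]
width: 0.127
```

arm_command --pt "0 0 5 0 0" --pt "0 0 5 0 0" --pt "0 0 4 0 0" --pt "0 0 0 0 0"

```text
time_s: 20.38
position: [0.603, -0.2073, 0.0699]
ee_rot: [-3.14, -0.0, 1.714]
wrist_force: [-5.1, -0.4, 1.9]
width: 0.124
```

arm_command --pt "0 0 3 0 0" --pt "0 0 3 0 0" --pt "0 0 2 0 0" --pt "0 0 0 0 0"

```text
time_s: 20.88
position: [0.6098, -0.2064, 0.07]
ee_rot: [-3.138, -0.001, 1.714]
wrist_force: [-8.3, -1.8, 4.5]
width: 0.127
```

arm_command --pt "0 0 2 0 0" --pt "0 0 1.5 0 0" --pt "0 0 0 0 0"

```text
time_s: 21.25
position: [0.6126, -0.2059, 0.0698]
ee_rot: [-3.137, -0.001, 1.714]
wrist_force: [-9.4, -0.8, 6.0]
width: 0.123
```

arm_command --pt "0 0 1.5 0 0" --pt "0 0 0 0 0"

```text
time_s: 21.5
position: [0.6132, -0.2058, 0.0698]
ee_rot: [-3.134, -0.001, 1.714]
wrist_force: [-11.1, -2.7, 8.0]
width: 0.123
```

arm_command --pt "0 0 1 0 0" --pt "0 0 0 0 0"

```text
time_s: 21.75
position: [0.6132, -0.2058, 0.0698]
ee_rot: [-3.133, -0.002, 1.714]
wrist_force: [-15.7, -2.5, 10.1]
width: 0.129
```

```bash
python3 look.py o wrist;python3 look.py o2 top 330 150 430 225
```

```text
21.75 [ 0.61322649 -0.20582572  0.06978526] [-3.13253048e+00 -1.78571590e-03  1.71417864e+00] [-15.6631072   -2.53033637  10.06715022] 0.12932559476124655
21.8 [ 0.61323417 -0.20581125  0.0697951 ] [-3.13258836e+00 -1.78098667e-03  1.71416710e+00] [-15.85259669  -2.02853253  10.08543252] 0.11987897777177114
```

View pics/o.png

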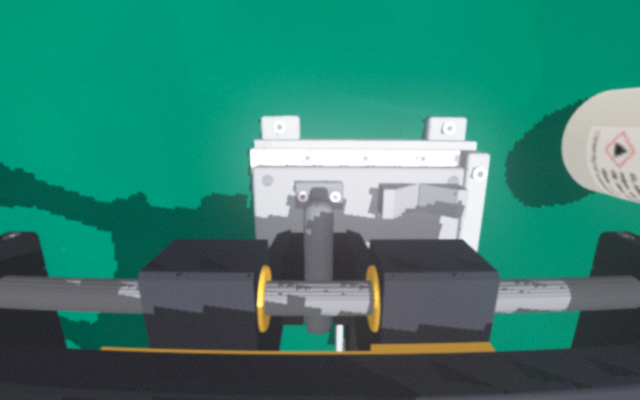

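View pics/o2.png

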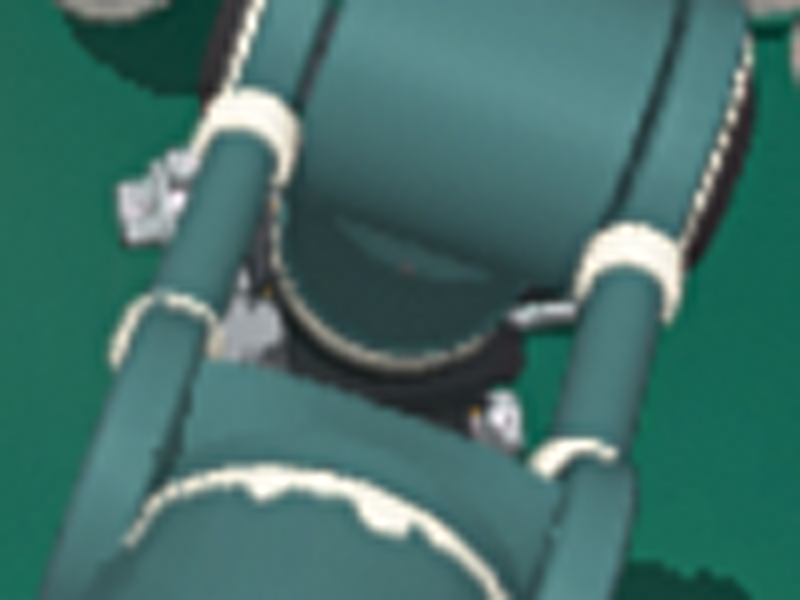

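```bash
python3 - <<'E'
from h import *; import pickle
np.set_printoptions(precision=4,suppress=True)
s,f=pickle.load(open('/tmp/o.pkl','rb'))
im=f['image'][:,:,::-1]
cv2.imwrite('pics/o3.png',cv2.resize(im[110:250,240:500],None,fx=3,fy=3,interpolation=cv2.INTER_CUBIC))
b=np.array([.638,-.2027]);t=.143
A=np.array([[np.cos(t),-np.sin(t)],[np.sin(t),np.cos(t)]])
P=cloud(f,s);Q=(P[...,:2]-b)@A
for r in (157,185,200):
  print(r,[(c,int(round(1e4*Q[r,c,0]))/10 if np.isfinite(Q[r,c,0]) else None,int(1000*np.nan_to_num(P[r,c,2]))) for c in list(range(246,262,2))+list(range(454,490,3))])
E
```

```text
157 [(246, -68.0, 0), (248, -66.9, 0), (250, -65.9, 0), (252, -59.9, 22), (254, -58.8, 22), (256, -57.7, 22), (258, -56.6, 22), (260, -55.3, 24), (454, 46.3, 22), (457, 47.9, 22), (460, 49.0, 23), (463, 49.1, 27), (466, 49.2, 30), (469, 50.1, 31), (472, 51.5, 32), (475, 52.8, 32), (478, 54.4, 32), (481, 55.7, 32), (484, 56.8, 33), (487, 59.0, 32)]
185 [(246, -69.1, 0), (248, -67.6, 1), (250, -66.2, 1), (252, -65.3, 0), (254, -57.6, 31), (256, -56.6, 31), (258, -55.3, 32), (260, -54.6, 31), (454, 42.1, 36), (457, 44.7, 33), (460, 46.8, 32), (463, 49.0, 31), (466, 50.4, 31), (469, 52.1, 31), (472, 53.0, 32), (475, 54.7, 32), (478, 56.0, 32), (481, 58.1, 31), (484, 59.6, 31), (487, 77.9, 0)]
200 [(246, -69.7, 0), (248, -68.1, 1), (250, -67.1, 0), (252, -65.9, 0), (254, -58.3, 30), (256, -56.9, 31), (258, -55.9, 31), (260, -54.9, 31), (454, 38.7, 46), (457, 40.5, 45), (460, 41.9, 45), (463, 43.0, 46), (466, 44.8, 45), (469, 52.3, 32), (472, 53.9, 32), (475, 55.3, 32), (478, 57.3, 32), (481, 59.2, 31), (484, 76.8, 0), (487, 78.9, 0)]
```

View pics/o3.png

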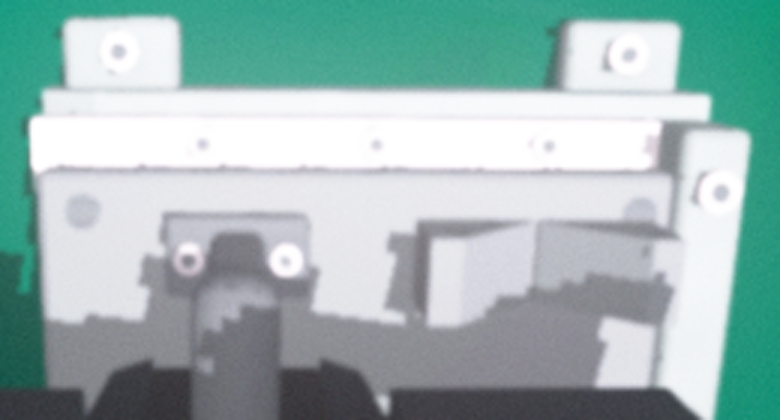

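arm_command --pt "0 0 -1.5 0 0" --pt "0 0 -1.5 0 0" --pt "0 0 -1 0 0" --pt "0 0 -1 0 0" --pt "0 0 0 0 0" --pt "0 0 0 0 0"

```text
time_s: 22.6
position: [0.6118, -0.2061, 0.0699]
ee_rot: [-3.14, -0.0, 1.714]
wrist_force: [-5.7, -1.0, 1.0]
width: 0.124
```

arm_command --pt "0 0 -1 0 0" --pt "0 0 -1 0 0" --pt "0 0 -1 0 0" --pt "0 0 0 0 0" --pt "0 0 0 0 0"

```text
time_s: 23.22
position: [0.6109, -0.2062, 0.0699]
ee_rot: [3.139, 0.0, 1.714]
wrist_force: [5.4, 1.2, -6.3]
width: 0.127
```

arm_command --pt "0 0 1 0 0" --pt "0 0 0 0 0" --pt "0.35 0 0 0 0" --pt "0.35 0 0 0 0" --pt "0.35 0 0 0 0" --pt "0.35 0 0 -20 0" --pt "0.35 0 0 -50 0" --pt "0.35 0 0 -60 0" --pt "0.35 0 -20 -40 0" --pt "0.35 0 -20 0 0"

```text
time_s: 24.48
position: [0.5735, -0.2133, 0.2478]
ee_rot: [3.132, 0.006, 1.714]
wrist_force: [0.5, 1.1, -0.2]
width: 0.347
```

arm_command --pt "0.35 0 0 0 0" --pt "0.35 0 0 0 0"

```text
time_s: 24.72
position: [0.5711, -0.212, 0.2404]
ee_rot: [3.141, -0.0, 1.714]
wrist_force: [0.6, -1.0, -0.2]
width: 0.35
```

```bash
python3 look.py q wrist; python3 hand.py q .062 .082 280 100 350 240; python3 look.py q2 side 220 150 380 320; python3 - <<'E'
from h import *; import pickle
s,f=pickle.load(open('/tmp/q.pkl','rb'))
b=np.array([.638,-.2027]);t=.143
A=np.array([[np.cos(t),-np.sin(t)],[np.sin(t),np.cos(t)]])
P=cloud(f,s);Q=((P[...,:2]-b)@A)*1000;Z=P[...,2]*1000
m=(abs(Q[...,0])<90)&(Q[...,1]>-20)&(Q[...,1]<25)&(Z>28)&(Z<35);print('plate rear edge base x',np.nanpercentile(Q[m][:,0],.5))
m=(abs(Q[...,0])<90)&(abs(Q[...,1])>41)&(abs(Q[...,1])<48)&(Z>18)&(Z<26);print('rail end',np.nanpercentile(Q[m][:,0],.5))
m=(abs(Q[...,0]-8)<12)&(abs(Q[...,1]+69.5)<12);print('button z',np.nanmedian(Z[m]))
E
```

```text
24.725 [ 0.57114626 -0.21196788  0.24042317] [ 3.14129042e+00 -7.36472939e-05  1.71365166e+00] [ 0.64110597 -1.041693   -0.18641565] 0.35008243945492723
24.775 [ 0.57119897 -0.21187918  0.23992202] [-3.14129014e+00 -4.34840950e-04  1.71381296e+00] [-0.4667599  -0.39278151 -0.24076935] 0.3502178636292715
plate rear edge base x -60.197273330896294
rail end -60.0074459323849
button z 26.2389984622626Traceback (most recent call last):
  File "hand.py", line 7, in <module>
    m=((Z>zl)&(Z<zh)&g).astype(np.uint8);k,l,st,_=cv2.connectedComponentsWithStats(m);i=1+np.argmax(st[1:,4]);q=P[l==i]
                                                                                          ~~~~~~~~~^^^^^^^^^^
    return _wrapfunc(a, 'argmax', axis=axis, out=out, **kwds)
    return bound(*args, **kwds)
ValueError: attempt to get argmax of an empty sequence
```

View pics/q.png

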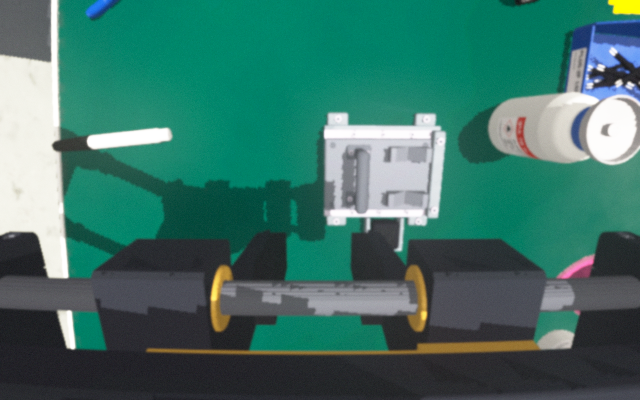

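View pics/q2.png

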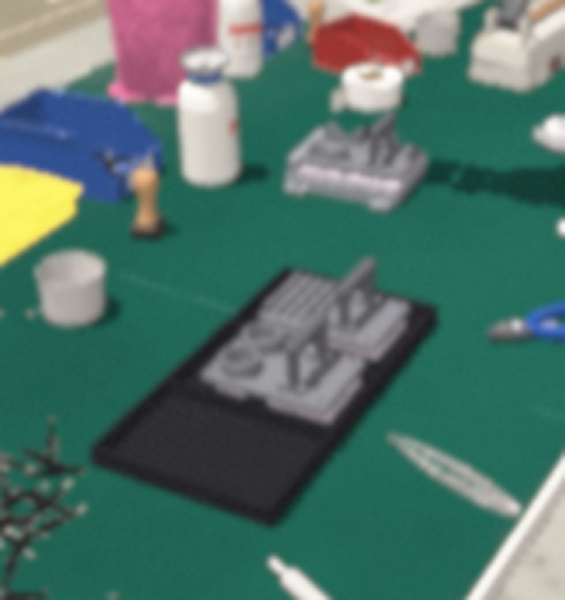

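The plate's rear edge is flush with the mouth (-60.2 mm against -60 mm) and the catch button is up (26.2 mm). The grooved plate lies flat in its place, the ring plate hasn't moved, and the gripper is clear. I'm handing in.

```bash
python3 - <<'E'
from workcell import env
print(env.job_done(), env.observe()['time_s'])
E
```

```text
the job is handed in; nothing more can be done
the job is handed in; nothing more can be done
```

The changeover is done and handed in at about 25 s. I pressed the catch button with about 6 N, and the plate sprang out. I drew the grooved plate out by its handle and laid it flat in the tray's free place. Then I took the V-block plate from the last place, slid it in to the hard stop with about 16 N, and let it fall back on the catch.

**Last checks:**
- **V-block plate:** a gentle pull back of about 5 N did not move it. After release its rear edge stood at -60.2 mm, against the mouth at -60 mm.
- **Catch:** the button was fully up at 26.2 mm.
- **Tray and bench:** the pictures show the grooved plate flat in its place. The ring plate and the bystanders in view look unmoved, but I judged those by eye and did not measure them.
- **Gripper:** open and clear of everything.

Two readings to mention:
- The V-block plate went to the hard stop, about 2 mm past home, before I backed it off.
- One last measurement, of the handle, failed because the search window was wrong. The rear-edge and button readings covered that check.

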